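# Shut the balance's draught shield and zero it

## Task

An empty crucible stands on the balance pan: with the fingertips, gently push both sliding roof leaves of the draught shield fully shut so that they meet in the middle, in either order, and only then press the long bar key on the keypad terminal down and let it come back up. Do not grasp or lift anything, do not slam the leaves, press neither round key, and leave the crucible and everything else on the bench where it is.

Things in the scene. Friction and masses are not known exactly. Their poses are not given: they have to be found in the camera images.
- balance: laboratory balance, fixed to the bench. Grey base 210 x 210 mm, its top 55 mm above the bench; on it a clear square draught shield (186 mm outside, 4 mm walls) with two aluminium guide rails along its y axis, at x = +-89 mm, 12 mm wide, 350 mm long, their tops at 136 mm. Origin: centre of the underside, at bench height; x axis away from the robot at yaw 0, y axis to its left, along which the roof leaves slide; z up.
- leaf_left (a joint): left roof leaf (toward +y of the balance), a grey-framed clear panel 182 (x) x 94 (y) x 8 mm, its top 145 mm above the bench: how far it stands open, in m; 0 = shut with its inner edge at the balance's middle, 0.078 = fully open, moved to +y. It stays where it is left; about 1.2 N moves it (plus 4 N per m/s); a hard stop at 0.
- leaf_right (a joint): right roof leaf (toward the balance's -y), mirror image of the left: 0 = shut, 0.078 = fully open, moved to -y. Same friction and stop.
- leaf_left_tab (a point): centre of the outer face (the face toward the balance's +y) of the upright tab on the left leaf. The tab is 70 mm long (along x), 8 mm thick, rises 24 mm above the leaf's top (to 169 mm) and its outer face is flush with the leaf's outer edge. This point is 157 mm above the bench and 95 mm from the balance's middle when shut. Axes as the balance's. Push it toward the balance's -y to shut the leaf.
- leaf_right_tab (a point): the same on the right leaf, mirrored: centre of the outer face (toward the balance's -y) of its tab. Push it toward the balance's +y to shut the leaf.
- crucible: small white porcelain crucible, 38 mm across, 34 mm high, standing loose on the balance pan (steel disc, 96 mm across, its top 65 mm above the bench) inside the shield. Origin: centre of its underside. Leave alone.
- terminal: grey keypad terminal of the balance, fixed, 120 mm (x) x 150 mm (y) x 34 mm high, a display on the far half; it stands in front of the balance, to its left or to its right. Origin: centre of the underside. Keys in a row at x = -32 mm: bar key centred at y = +30 mm, round keys at y = -32 and -57 mm.
- key_bar_top (a point): centre of the top face of the bar key: white, 20 mm (x) x 60 mm (y), its top 42 mm above the bench and 8 mm above the terminal. Axes as the terminal's.
- key_bar (a joint): how far the bar key is pressed, in m: 0 = up, 0.005 = fully down. It springs back; it starts to move at about 1 N and is fully down at 3.5 N.
- key_round0 (a joint): round key, 16 mm across, next to the bar key, top 42 mm above the bench: 0 = up, 0.005 = down. Leave alone.
- key_round1 (a joint): second round key, at the end of the row: 0 = up, 0.005 = down. Leave alone.
- stirrer: white magnetic stirrer with a round top plate and two knobs on its front, fixed, 120 x 140 x 56 mm; it stands on the other side from the terminal. Origin: centre of the underside.
- weight: steel calibration weight with a knob, 28 mm across, 43 mm high, in front of the balance. Origin: centre of the underside. Leave alone.
- dish: small white bowl, 64 mm across, 26 mm high, left of the balance. Origin: centre of the underside. Leave alone.
- vial: small white capped jar, 36 mm across, 55 mm high, right of the balance. Origin: centre of the underside. Leave alone.
- jar_a: white reagent jar with blue cap, 66 mm across, 115 mm high, behind the balance to its left. Origin: centre of the underside. Leave alone.
- jar_b: white reagent jar with blue cap, 56 mm across, 85 mm high, behind the balance to its right. Origin: centre of the underside. Leave alone.
- spatula: steel spatula, about 180 mm long, lying at the right of the bench. Leave alone.
- brush: bench brush, about 170 mm long, lying at the left of the bench. Leave alone.
Things that resemble listed ones, but are neither listed nor needed, are in the scene too. What is shaped like the terminal but blue or red is not meant.

How it is judged:
On the way, in this order (a step that is already met when the one before it is completed fails the run):
1. both roof leaves are shut (within 5 mm) (value of joint each of leaf_left, leaf_right below 0.005 m), for 0.2 s.
2. the bar key is pressed down (3 mm or more) with the roof shut (all of step 1 and value of joint key_bar above 0.003 m), for 0.05 s.
At the end, for the whole second after the job is handed in: both leaves are within 5 mm of shut, the bar key has come back up (within 1.5 mm), and the crucible stands upright on the pan within 10 mm of where it was (all of step 1 and value of joint key_bar below 0.0015 m and distance of crucible from where it was at the start of the episode below 0.01 m and angle between crucible's own z axis and vertical below 0.15 rad); the robot touches nothing.
It fails at once if the bar key is pressed while a leaf still stands open (value of joint key_bar above 0.002 m and value of joint any of leaf_left, leaf_right above 0.008 m).
It fails at once if a round key is pressed (value of joint any of key_round0, key_round1 above 0.002 m).
It fails at once if not gentle: a leaf is slammed (faster than 0.5 m/s), or the balance or terminal is pushed with over 60 N (velocity of joint any of leaf_left, leaf_right below -0.5 m/s or contact force between the fingers and balance above 60 N or contact force between the fingers and terminal above 60 N).
It fails at once if the crucible is moved, lifted or tipped (distance of crucible from where it was at the start of the episode above 0.015 m or angle between crucible's own z axis and vertical above 0.3 rad).
It fails at once if another thing on the bench is moved or lifted (over 25 mm) (distance of any of weight, dish, vial, jar_a, jar_b, spatula, brush from where it was at the start of the episode above 0.025 m).
It also fails if it takes over 45 s, if anything falls off the work surface, if the arm or the gripper's body presses on something with over 40 N, if the wrist force passes 120 N, or if a joint passes its speed limit or range.

## Robot

A 6-joint arm with a two-finger parallel gripper is mounted at the origin on the work surface. World frame = base frame: x ahead of the robot, y to its left, z up, the work surface at z = 0. Lengths are in m, angles in rad, forces in N, time in s.
With the tool pointing down it reaches from about 0.35 to 0.775 m from the base axis. Payload 5.5 kg.
Tool frame: the origin (TCP) lies at the very end of the fingers, on their centre line; the grasp point (between the pads) lies 19 mm behind it; z points along the fingers, y is the line along which they close (so a half turn about z gives the same grasp; the last joint's range is limited). The gripper opens to 85 mm and grips with 20 to 120 N. Pads are 22 mm wide; open, the fingers measure 114 mm over their backs; the gripper's body (76 mm by 85 mm) begins 54 mm behind the grasp point. The pads swing forward as they close: fully open they stand 13 mm farther back than shut.
Start: joints at [1.112, 0.313, 0.046, 1.304, 0, 1.431], TCP at [0.18, 0.546, 0.231] pointing down, gripper open.
Joint ranges: [-2.76, 2.76], [-0.86, 1.69], [-1.03, 1.26], [-2.2, 2.34], [-1.47, 1.5], [-3.14, 3.14]. Speed limits (rad/s): [2.57, 2.57, 3.14, 3.14, 3.14, 3.14].

## Interface

Orientations are given as a unit quaternion [w, x, y, z].
In Python, from workcell import get_state, read_camera, calibration, hand_in gives the robot as it stands.
- The arm moves only by the tool drive_tool, never from a script. Its argument "deltas" is a list that holds one entry, the list of rows, each a list of 7 numbers: the closure in counts, from 0 (fully open) to 255 (shut), then the shift along the tool's x, y, z in m, then the turn, a rotation vector about the tool's x, y, z in degrees. A call has 1 to 12 rows; each row is the pose to reach, as a shift and turn from the pose commanded when the call began, along the tool's axes at that moment; what a row does not reach only later rows make up. A row lasts 1/8 s, in which the tool goes at most 62.5 mm and 10.7 degrees, less where a joint would pass 70% of its speed; a pose out of reach is approached as far as the arm can. A call with a gripper value outside its range is refused whole. The fingers move at their own pace and stop on an object; "newtons" is the grip in N (left out, the last holds). Time passes only in rows, so rows that repeat a pose let the fingers close. It gives the time, the measured TCP pose, the force, the opening and the grip force at its end, in the units of the state.
- get_state(): the state, without advancing time (a new reading comes with each control period).
- read_camera(name): name is "scene" or "side" or "wrist"; returns (picture, depth): 420x560x3 uint8, red, green, blue; 420x560 float32, m along the optical axis (not along the pixel's ray), 0 where there is no reading.
- calibration(name): a dict with "mtx" (3x3 intrinsics, pixels), "world_from_camera" (4x4, takes a point from camera to world coordinates). Camera axes: x right, y up, looking along -z (the intrinsics and any distortion apply to the point x, -y, -z); pixel columns grow to the right and rows downward; lengths in m; the calibration is good to about 2 mm. A picture is of the moment at which its call begins: read the wrist's pose just before it. calibration takes no time and is no camera call; for the wrist camera it gives the pose at the moment of the call.
- hand_in(): hands the job in; it is judged then, once.
The state is a dict: "clock": time; "joint_pos": joint angles; "qvel": joint speeds; "tau": joint torques, N m; "tcp_pos": TCP position; "orientation": TCP orientation; "wrist_force": force on the tool from outside, world axes, zero at the start; "ft_torque": the same for the moment, N m; "finger_gap": finger opening in m; "grip_force": force on a finger pad.
Only numpy, scipy, OpenCV 4.12 (cv2) and the standard library are available. Lean on these libraries where they do the work, as an engineer would, in place of code of your own. Each camera call takes 0.05 s, during which the arm holds its last target. There are 200 camera calls.

## Working session

There is one attempt and no reset: what is moved stays moved. The work goes in short steps, Python scripts to look and compute and a tool call to move; the robot and the scene stay as the last step left them, time stands still between calls to the robot, and variables do not carry over. Pictures are saved under pics/ and viewed, at most 10 in all, crops included, and the job is handed in when it is done.

Besides the shell and the picture viewer there is one more tool, called after "Call:" in YAML: its name, and indented under it one key for each argument. drive_tool: Moves the arm, as the interface text tells. Its arguments: {"type":"object","properties":{"deltas":{"type":"array","items":{"type":"array","items":{"type":"array","items":{"type":"number"}}}},"newtons":{"type":"number"}},"required":["deltas"]}

```bash
mkdir -p pics; cat > h.py <<'E'
import numpy as np,cv2
from workcell import *
def grab(n):
    c=calibration(n); p,d=read_camera(n); return p,d,c
def cloud(d,c):
    K=c['mtx'];v,u=np.mgrid[:d.shape[0],:d.shape[1]]
    P=np.stack([(u-K[0,2])/K[0,0]*d,-(v-K[1,2])/K[1,1]*d,-d],-1)
    T=c['world_from_camera'];W=P@T[:3,:3].T+T[:3,3];W[d==0]=np.nan;return W
E
python3 - <<'E'
from h import *
for n in('scene','side'):
    p,d,c=grab(n);cv2.imwrite(f'pics/{n}0.png',p[...,::-1]);np.savez(f'{n}0.npz',p=p,W=cloud(d,c),T=c['world_from_camera'],K=c['mtx'])
    print(n,c['world_from_camera'][:3].round(3).tolist(),c['mtx'].tolist(), c.keys())
s=get_state();print(s)
E
```

```text
scene [[0.393, -0.568, 0.723, 1.303], [0.92, 0.24, -0.311, -0.395], [0.003, 0.787, 0.617, 0.788]] [[394.9563929740491, 0.0, 278.324720956154], [0.0, 394.9563929740491, 211.00749495969657], [0.0, 0.0, 1.0]] dict_keys(['mtx', 'world_from_camera'])
side [[0.703, 0.546, -0.456, -0.159], [-0.711, 0.535, -0.457, -0.749], [-0.005, 0.645, 0.764, 1.263]] [[429.6593446252957, 0.0, 283.8377069730011], [0.0, 429.6593446252957, 207.79299373543765], [0.0, 0.0, 1.0]] dict_keys(['mtx', 'world_from_camera'])
{'clock': 0.1, 'joint_pos': array([ 1.11238658e+00,  3.13960872e-01,  4.50476718e-02,  1.30358301e+00,
       -2.23628505e-06,  1.43115228e+00]), 'qvel': array([-0.00125728, -0.00254202,  0.00115324,  0.0002655 ,  0.00112203,
       -0.00030595]), 'tau': array([ 2.73547972e-03, -4.81722271e+01,  2.99246013e+01,  1.26874266e-02,
       -1.33009426e-04,  1.13698917e-05]), 'tcp_pos': array([0.18002581, 0.54559653, 0.23045943]), 'orientation': array([-2.49315447e-04,  1.58708852e-01,  9.87325062e-01, -8.12551424e-04]), 'wrist_force': array([-1.03179427, -1.02010395, -0.39051433]), 'ft_torque': array([ 0.05435948,  0.00417813, -0.08187747]), 'grip_force': 0.0, 'finger_gap': 0.08538195395566098}
```

View pics/scene0.png

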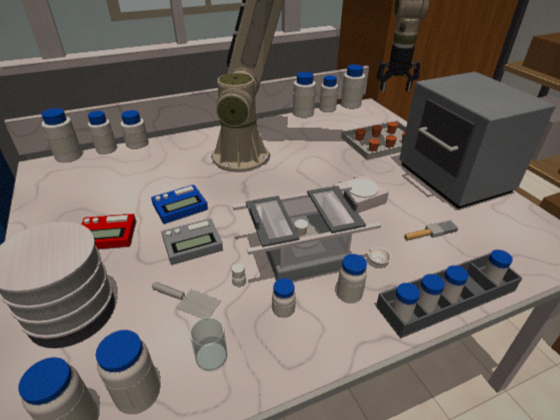

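View pics/side0.png

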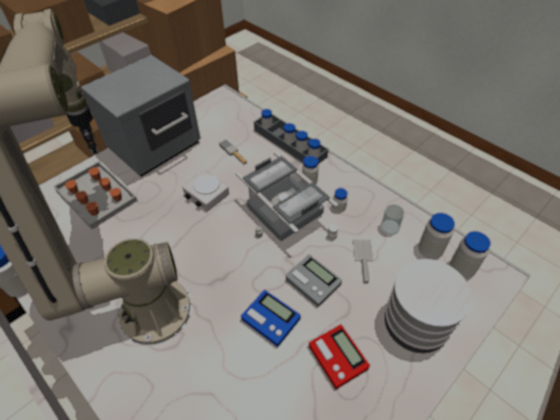

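Scene view: grey terminal at (192,241), with blue (180,203) and red (108,230) lookalikes. Balance with two leaves at (272,218) and (335,208). Side view: grey terminal at (314,279), leaves at (270,175) and (302,203), lookalikes blue (271,317) and red (338,356). Choice: the grey one.

```bash
python3 - <<'E'
from h import *
for n,(u0,u1,v0,v1),(a,b,c_,e) in(('scene',(225,385,165,280),(160,225,215,265)),('side',(232,345,140,260),(283,345,250,306))):
    z=np.load(n+'0.npz');W=z['W'];
    B=W[v0:v1,u0:u1].reshape(-1,3)
    for lo,hi in((.148,.175),(.138,.148),(.128,.139),(.05,.06)):
        q=B[(B[:,2]>lo)&(B[:,2]<hi)]
        if len(q)>10: print(n,lo,len(q),'med z',np.median(q[:,2]).round(4),cv2.minAreaRect(q[:,:2].astype(np.float32)*1000))
    Q=W[c_:e,a:b].reshape(-1,3);q=Q[(Q[:,2]>.025)&(Q[:,2]<.05)]
    print(n,'term',len(q),np.median(q[:,2]),cv2.minAreaRect(q[:,:2].astype(np.float32)*1000))
    # tab points: cluster
    m=np.zeros(W.shape[:2],np.uint8);s=W[v0:v1,u0:u1,2];m[v0:v1,u0:u1]=((s>.15)&(s<.175))
    k,l,st,ce=cv2.connectedComponentsWithStats(m)
    for i in range(1,k):
        if st[i,4]>15:
            q=W[l==i];print(' tab',st[i],q.mean(0).round(4),q[:,2].max().round(4),cv2.minAreaRect(q[:,:2].astype(np.float32)*1000))
    # white key pixels
    p=z['p'].astype(int)[c_:e,a:b];mm=((p.min(-1)>150)&(Q.reshape(p.shape)[...,2]>.033)).astype(np.uint8)
    k,l,st,ce=cv2.connectedComponentsWithStats(mm)
    for i in range(1,k):
        if st[i,4]>5:
            q=W[c_:e,a:b][l==i];print(' key',st[i],q.mean(0).round(4))
S=cv2.resize(np.load('side0.npz')['p'][140:310,215:360,::-1],None,fx=3.5,fy=3.5,interpolation=2)
C=cv2.resize(np.load('scene0.npz')['p'][170:285,150:400,::-1],None,fx=3.2,fy=3.2,interpolation=2)
cv2.imwrite('pics/c1.png',S);cv2.imwrite('pics/c2.png',C)
E
```

```text
scene 0.148 246 med z 0.1648 ((565.1566162109375, -17.295394897460938), (142.60958862304688, 282.51397705078125), 1.996814250946045)
scene 0.138 3157 med z 0.1433 ((581.2421264648438, -18.697219848632812), (321.9947509765625, 191.7679443359375), 83.52401733398438)
scene 0.128 946 med z 0.1347 ((581.3944091796875, -10.328659057617188), (350.7106628417969, 194.76976013183594), 83.49736785888672)
scene 0.05 1510 med z 0.0545 ((571.2329711914062, 87.84291076660156), (235.19027709960938, 609.1586303710938), 28.455095291137695)
scene term 1572 0.03359020761343956 ((391.92791748046875, -292.34405517578125), (202.40150451660156, 149.82823181152344), 0.2708359360694885)
 tab [344 190  14  21 127] [0.6012 0.1149 0.1626] 0.171 ((597.1884765625, 116.66548156738281), (9.38615894317627, 70.80045318603516), 84.14822387695312)
 tab [250 206  10  23 104] [ 0.5724 -0.1466  0.1638] 0.17 ((566.0155639648438, -145.02090454101562), (8.489477157592773, 72.65650939941406), 83.77239227294922)
 key [28  6 20  8 65] [ 0.3964 -0.2619  0.0412]
 key [15 14  4  3  9] [ 0.3953 -0.3243  0.041 ]
 key [ 6 16  5  3 10]
[... 442 characters left out ...]
559 ((688.8467407226562, 6.1422119140625), (497.7095031738281, 353.81396484375), 27.92829704284668)
side term 1501 0.036312585889985316 ((387.890380859375, -293.5667724609375), (150.99832153320312, 203.11471557617188), 89.99207305908203)
 tab [254 157  17  14  93] [0.5932 0.1155 0.1633] 0.1735 ((594.4832153320312, 115.87706756591797), (12.84325885772705, 71.5467300415039), 84.75108337402344)
 tab [300 199  18  17 100] [ 0.5599 -0.1465  0.1636] 0.1741 ((558.5274047851562, -140.81207275390625), (23.30312728881836, 81.40736389160156), 88.34720611572266)
 key [10 20 15 13 80] [ 0.397  -0.2641  0.0438]
 key [30 36  4  4 13] [ 0.3986 -0.3256  0.0426]
 key [36 41  3  4 11] [ 0.3968 -0.3514  0.045 ]
```

View pics/c1.png

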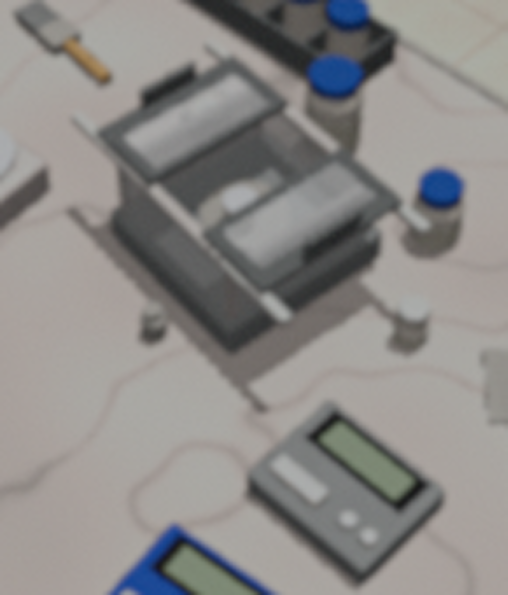

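View pics/c2.png

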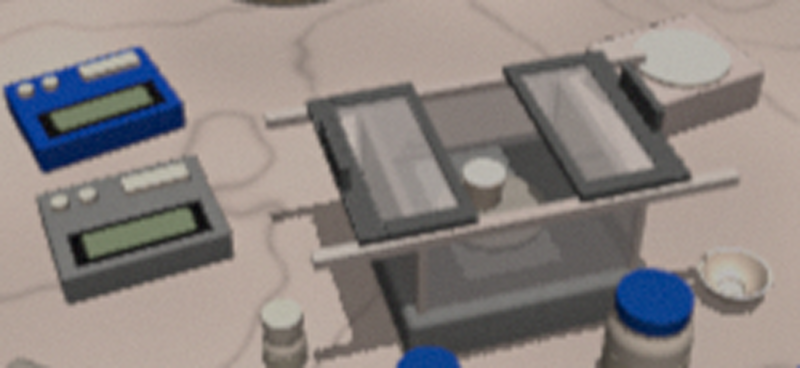

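```bash
cat >> h.py <<'E'
from scipy.spatial.transform import Rotation as Ro
C=np.array([.581,-.0103]);yaw=np.radians(-6.5);YB=np.array([-np.sin(yaw),np.cos(yaw)]);XB=np.array([np.cos(yaw),np.sin(yaw)])
def rot(s): return Ro.from_quat(np.roll(s['orientation'],-1))
def delta(xyz):
    s=get_state();return rot(s).inv().apply(np.array(xyz)-s['tcp_pos']).round(4)
def show():
    s=get_state();R=rot(s);y=R.as_matrix()[:2,1]
    b=s['tcp_pos'][:2]-C
    print('t',s['clock'],'tcp',s['tcp_pos'].round(4),'in bal',(b@XB).round(4),(b@YB).round(4),'tool y ang',np.degrees(np.arctan2(y[1],y[0])).round(2),'tilt',R.as_matrix()[:,2].round(3),'F',s['wrist_force'].round(2))
E
python3 - <<'E'
from h import *
W=np.concatenate([np.load(n+'0.npz')['W'].reshape(-1,3) for n in('scene','side')])
a=np.array([.18,.546]);b=C+.18*YB;b3=[*b,.152]
t=np.clip((W[:,:2]-a)@(b-a)/((b-a)@(b-a)),0,1);dist=np.linalg.norm(W[:,:2]-a-t[:,None]*(b-a),axis=1)
for k in np.arange(0,1,.1):
  m=(t>=k)&(t<k+.1)&(t<1)&(t>0)&(dist<.1)&(W[:,2]<.6);print(k.round(1),np.nanmax(W[m,2]).round(3) if m.any() else None)
o=W[(W[:,1]>.2)&(W[:,2]>.2)&(W[:,2]<.3)&(W[:,0]>.25)&(W[:,0]<1)];print('oven',np.percentile(o,[1,50,99],axis=0).round(3))
show();print(b3,delta(b3),delta([*(C-.19*YB),.152]),delta([.397,-.263,.042]))
E
```

```text
0.0 0.6
0.1 0.539
0.2 0.324
0.3 0.011
0.4 0.05
0.5 0.062
0.6 0.065
0.7 0.063
0.8 0.143
0.9 0.171
oven [[0.288 0.492 0.201]
 [0.549 0.535 0.249]
 [0.98  1.606 0.299]]
t 0.1 tcp [0.18   0.5456 0.2305] in bal -0.4613 0.5069 tool y ang 71.74 tilt [-0.001 -0.002 -1.   ] F [-1.03 -1.02 -0.39]
[np.float64(0.6013765784782231), np.float64(0.16854293402178575), 0.152] [-0.5183 -0.2259  0.0787] [-0.5937 -0.5881  0.0793] [-0.4595 -0.6995  0.1895]
```

Call:
drive_tool:
  deltas:
    - [[255,-0.028,-0.042,0,0,0,0],[255,-0.056,-0.084,0,0,0,0],[255,-0.084,-0.126,0,0,0,-6],[255,-0.138,-0.138,0,0,0,-11.8],[255,-0.192,-0.151,0,0,0,-11.8],[255,-0.246,-0.163,0,0,0,-11.8],[255,-0.3,-0.176,0,0,0,-11.8],[255,-0.354,-0.188,0,0,0,-11.8],[255,-0.408,-0.2,0,0,0,-11.8],[255,-0.462,-0.213,0,0,0,-11.8],[255,-0.518,-0.226,0,0,0,-11.8],[255,-0.518,-0.226,0,0,0,-11.8]]

```text
clock: 1.6
tcp_pos: [0.604, 0.1663, 0.2292]
orientation: [-0.001, 0.059, 0.998, -0.0]
wrist_force: [-0.9, 0.5, 0.1]
finger_gap: 0.0004
grip_force: 0.0
```

```bash
python3 - <<'E'
from h import *
show();print(delta([*(C+.18*YB),.154]))
p,d,c=grab('scene');cv2.imwrite('pics/s2.png',cv2.resize(p[120:290,200:420,::-1],None,fx=3.5,fy=3.5))
E
```

```text
t 1.6 tcp [0.604  0.1663 0.2292] in bal 0.0029 0.1781 tool y ang 83.27 tilt [-0.001 -0.001 -1.   ] F [-0.88  0.47  0.05]
[0.0028 0.002  0.0752]
```

View pics/s2.png

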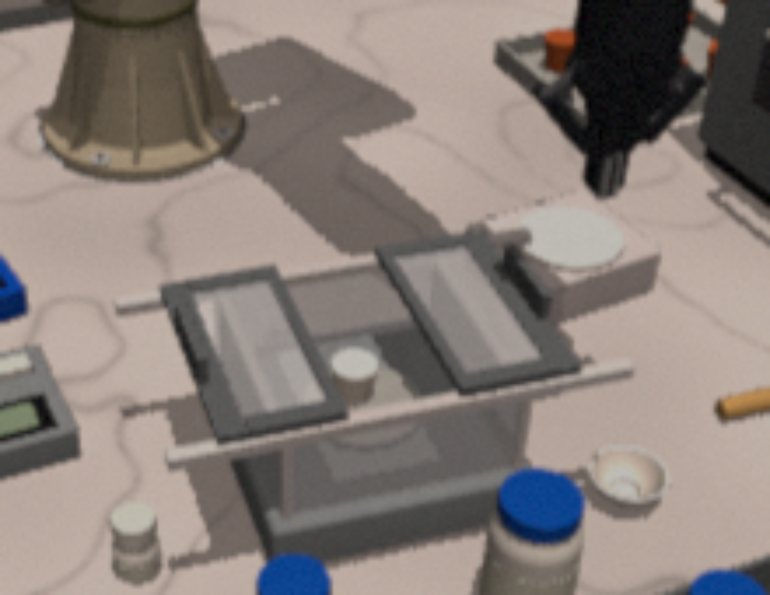

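Gripper closed, tip at crop (605,180), outboard of the left leaf's tab, and nothing nearby. Now lower and push slowly.

Call:
drive_tool:
  deltas:
    - [[255,0.003,0.002,0.04,0,0,0],[255,0.003,0.002,0.075,0,0,0],[255,0.003,0.002,0.075,0,0,0],[255,0.003,-0.008,0.075,0,0,0],[255,0.003,-0.018,0.075,0,0,0],[255,0.003,-0.026,0.075,0,0,0],[255,0.003,-0.034,0.075,0,0,0],[255,0.003,-0.042,0.075,0,0,0],[255,0.003,-0.05,0.075,0,0,0],[255,0.003,-0.057,0.075,0,0,0],[255,0.003,-0.062,0.075,0,0,0],[255,0.003,-0.062,0.075,0,0,0]]

```text
clock: 3.15
tcp_pos: [0.5911, 0.1072, 0.1561]
orientation: [-0.0, 0.057, 0.998, -0.0]
wrist_force: [-0.5, 0.2, -0.4]
finger_gap: 0.0007
grip_force: 0.0
```

```bash
cat >> h.py <<'E'
def leaves(n='side'):
    p,d,c=grab(n);W=cloud(d,c);b=W[...,:2]-C;x=b@XB;y=b@YB;z=W[...,2]
    for nm,s in(('L',1),('R',-1)):
        m=(abs(x)<.034)&(z>.152)&(z<.173)&(y*s>.07)&(y*s<.18);q=y[m]
        e=(abs(x)<.09)&(z>.1405)&(z<.149)&(y*s>-.02);g=y[e]
        print(n,nm,'tab n',m.sum(),'y',np.percentile(q,[2,50,98]).round(4) if m.any() else None,'leaf y range',np.percentile(g,[.5,2,98,99.5]).round(4))
    return p
E
python3 - <<'E'
from h import *
show();p=leaves('scene');leaves('side')
E
```

```text
t 3.15 tcp [0.5911 0.1072 0.1561] in bal -0.0033 0.1179 tool y ang 83.5 tilt [-0.001 -0.    -1.   ] F [-0.49  0.16 -0.43]
scene L tab n 140 y [0.0962 0.1001 0.1291] leaf y range [0.0111 0.0121 0.7231 0.7776]
scene R tab n 83 y [-0.1397 -0.1373 -0.1314] leaf y range [-0.5162 -0.5087  0.0178  0.0193]
side L tab n 88 y [0.0932 0.0983 0.1231] leaf y range [0.0082 0.01   0.527  0.5404]
side R tab n 82 y [-0.1425 -0.1384 -0.1304] leaf y range [-0.7063 -0.6541  0.0174  0.0189]
```

Call:
drive_tool:
  deltas:
    - [[255,0,-0.003,0,0,0,0],[255,0,-0.006,0,0,0,0],[255,0,-0.008,0,0,0,0],[255,0,-0.01,0,0,0,0],[255,0,-0.011,0,0,0,0],[255,0,-0.011,0,0,0,0]]

```text
clock: 4.0
tcp_pos: [0.5902, 0.0967, 0.1564]
orientation: [0.0, 0.057, 0.998, -0.0]
wrist_force: [-0.2, 0.2, -0.5]
finger_gap: 0.0001
grip_force: 0.2
```

```bash
python3 - <<'E'
from h import *
show();p=leaves('scene');leaves('side');
E
```

```text
t 4.0 tcp [0.5902 0.0967 0.1564] in bal -0.003 0.1073 tool y ang 83.52 tilt [ 0. -0. -1.] F [-0.18  0.21 -0.47]
scene L tab n 143 y [0.0862 0.0899 0.1161] leaf y range [7.00e-04 1.60e-03 7.20e-01 7.71e-01]
scene R tab n 88 y [-0.1396 -0.1368 -0.1314] leaf y range [-0.5149 -0.5077  0.0171  0.0194]
side L tab n 94 y [0.0822 0.0882 0.1097] leaf y range [-1.600e-03 -1.000e-04  5.261e-01  5.412e-01]
side R tab n 83 y [-0.1428 -0.139  -0.1315] leaf y range [-0.7005 -0.6584  0.0182  0.0194]
```

Call:
drive_tool:
  deltas:
    - [[255,0,-0.001,0,0,0,0],[255,0,-0.002,0,0,0,0],[255,0,-0.003,0,0,0,0],[255,0,-0.003,0,0,0,0]]

```text
clock: 4.6
tcp_pos: [0.5902, 0.0961, 0.1566]
orientation: [0.001, 0.056, 0.998, 0.002]
wrist_force: [1.9, 8.7, -0.7]
finger_gap: -0.0001
grip_force: 4.4
```

Call:
drive_tool:
  deltas:
    - [[255,0,0.012,0,0,0,0],[255,0,0.024,0,0,0,0],[255,0,0.024,-0.04,0,0,0],[255,0,0.024,-0.08,0,0,0],[255,0,-0.03,-0.08,0,0,0],[255,0,-0.084,-0.08,0,0,0],[255,0,-0.138,-0.08,0,0,0],[255,0,-0.192,-0.08,0,0,0],[255,0,-0.246,-0.08,0,0,0],[255,0,-0.287,-0.08,0,0,0],[255,0,-0.287,-0.08,0,0,0]]

```text
clock: 5.98
tcp_pos: [0.5572, -0.194, 0.236]
orientation: [-0.0, 0.059, 0.998, -0.0]
wrist_force: [-0.6, 0.4, 0.1]
finger_gap: -0.0001
grip_force: 0.0
```

```bash
python3 - <<'E'
from h import *
show();p=leaves('side')
E
```

```text
t 5.975 tcp [ 0.5572 -0.194   0.236 ] in bal -0.0029 -0.1853 tool y ang 83.28 tilt [-0.    -0.001 -1.   ] F [-0.57  0.38  0.11]
side L tab n 76 y [0.0829 0.0871 0.094 ] leaf y range [-1.400e-03 -1.000e-04  1.076e-01  5.302e-01]
side R tab n 80 y [-0.142  -0.1387 -0.1308] leaf y range [-0.707  -0.6733  0.0179  0.0196]
```

Call:
drive_tool:
  deltas:
    - [[255,0,0,0.04,0,0,0],[255,0,0,0.08,0,0,0],[255,0,0.01,0.08,0,0,0],[255,0,0.022,0.08,0,0,0],[255,0,0.03,0.08,0,0,0],[255,0,0.038,0.08,0,0,0],[255,0,0.046,0.08,0,0,0],[255,0,0.054,0.08,0,0,0],[255,0,0.061,0.08,0,0,0],[255,0,0.067,0.08,0,0,0],[255,0,0.072,0.08,0,0,0],[255,0,0.072,0.08,0,0,0]]

```text
clock: 7.52
tcp_pos: [0.5654, -0.1192, 0.1561]
orientation: [-0.0, 0.056, 0.998, 0.0]
wrist_force: [-0.2, -1.4, 0.8]
finger_gap: -0.0004
grip_force: 0.2
```

```bash
python3 - <<'E'
from h import *
show();p=leaves('side');leaves('scene')
E
```

```text
t 7.525 tcp [ 0.5654 -0.1192  0.1561] in bal -0.0032 -0.11 tool y ang 83.56 tilt [-0.     0.001 -1.   ] F [-0.18 -1.39  0.81]
side L tab n 81 y [0.0833 0.0872 0.0959] leaf y range [-0.0193 -0.0169  0.5272  0.5391]
side R tab n 47 y [-0.1214 -0.0953 -0.0879] leaf y range [-0.7072 -0.6724  0.0185  0.0196]
scene L tab n 107 y [0.086  0.0879 0.0943] leaf y range [-0.0192 -0.0175  0.7193  0.7751]
scene R tab n 106 y [-0.1212 -0.0949 -0.0879] leaf y range [-0.5154 -0.5078  0.0178  0.0194]
```

Call:
drive_tool:
  deltas:
    - [[255,0,0.002,0,0,0,0],[255,0,0.003,0,0,0,0],[255,0,0.004,0,0,0,0],[255,0,0.005,0,0,0,0],[255,0,0.005,0,0,0,0]]

```text
clock: 8.25
tcp_pos: [0.5653, -0.1187, 0.1561]
orientation: [-0.001, 0.058, 0.998, -0.004]
wrist_force: [-2.4, -13.0, -0.5]
finger_gap: 0.0002
grip_force: 6.8
```

Call:
drive_tool:
  deltas:
    - [[255,0,-0.015,0,0,0,0],[255,0,-0.03,0,0,0,0],[255,0,-0.03,-0.04,0,0,0],[255,0,-0.03,-0.06,0,0,0],[255,0.05,-0.075,-0.06,0,0,0],[255,0.1,-0.12,-0.06,0,0,0],[255,0.15,-0.166,-0.06,0,0,0],[255,0.15,-0.166,-0.06,0,0,0]]

```text
clock: 9.25
tcp_pos: [0.3959, -0.2644, 0.2165]
orientation: [0.0, 0.058, 0.998, 0.0]
wrist_force: [0.5, -0.0, 0.1]
finger_gap: -0.0
grip_force: 0.0
```

```bash
python3 - <<'E'
from h import *
show();leaves('side');p=leaves('scene');print(delta([.397,-.263,.046]))
p2,_,_=grab('side');
cv2.imwrite('pics/s3.png',np.hstack([cv2.resize(p[150:290,145:395,::-1],(400,224)),cv2.resize(p2[140:310,215:360,::-1],(400,469))[:224*2][::1][:224]] )if 0 else cv2.resize(p2[130:310,215:375,::-1],None,fx=3.2,fy=3.2))
E
```

```text
t 9.25 tcp [ 0.3959 -0.2644  0.2165] in bal -0.1552 -0.2734 tool y ang 83.3 tilt [ 0.  0. -1.] F [ 0.48 -0.01  0.05]
side L tab n 77 y [0.0826 0.088  0.0938] leaf y range [-0.0188 -0.0168  0.0933  0.1117]
side R tab n 0 y None leaf y range [-0.7086 -0.6853  0.0178  0.0194]
scene L tab n 104 y [0.0858 0.0876 0.0944] leaf y range [-0.0195 -0.0173  0.7154  0.7709]
scene R tab n 86 y [-0.0957 -0.0936 -0.0873] leaf y range [-0.5151 -0.5078  0.0175  0.0192]
[0.0007 0.0007 0.1705]
```

View pics/s3.png

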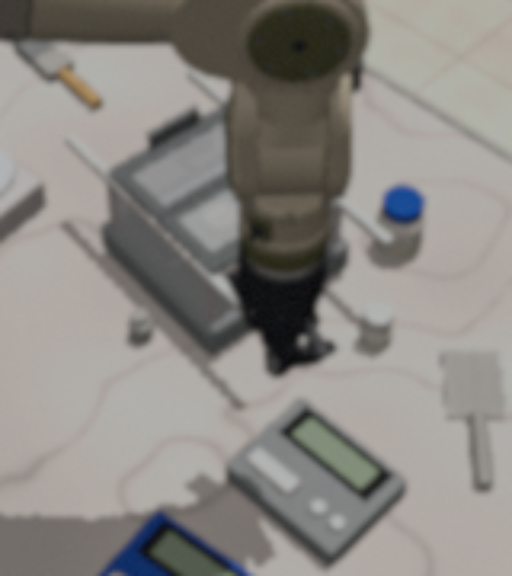

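The leaves now meet: tabs measured at +94 and -96 mm, against 95 mm when shut. The bar key, at crop (272,468), is clear below the closed tip.

Call:
drive_tool:
  deltas:
    - [[255,0,0,0.05,0,0,0],[255,0.001,0.001,0.1,0,0,0],[255,0.001,0.001,0.14,0,0,0],[255,0.001,0.001,0.16,0,0,0],[255,0.001,0.001,0.168,0,0,0],[255,0.001,0.001,0.171,0,0,0],[255,0.001,0.001,0.174,0,0,0],[255,0.001,0.001,0.176,0,0,0],[255,0.001,0.001,0.176,0,0,0]]

```text
clock: 10.52
tcp_pos: [0.3981, -0.2621, 0.0409]
orientation: [0.001, 0.056, 0.998, -0.0]
wrist_force: [1.0, -0.3, 0.5]
finger_gap: -0.0002
grip_force: 0.7
```

```bash
python3 -c "
from h import *
show()"
```

```text
t 10.525 tcp [ 0.3981 -0.2621  0.0409] in bal -0.1532 -0.2709 tool y ang 83.53 tilt [ 0.002 -0.001 -1.   ] F [ 0.99 -0.32  0.52]
```

Call:
drive_tool:
  deltas:
    - [[255,0,0,0.001,0,0,0],[255,0,0,0.002,0,0,0],[255,0,0,0.003,0,0,0],[255,0,0,0.004,0,0,0],[255,0,0,0.0045,0,0,0],[255,0,0,0.0045,0,0,0]]

```text
clock: 11.28
tcp_pos: [0.3981, -0.2622, 0.0369]
orientation: [0.001, 0.056, 0.998, -0.0]
wrist_force: [-0.1, 1.0, 12.0]
finger_gap: -0.0
grip_force: 5.6
```

The force of 12 N at z = 0.037 m shows the key is fully down. Release it.

Call:
drive_tool:
  deltas:
    - [[255,0,0,0,0,0,0],[255,0,0,-0.01,0,0,0],[255,0,0,-0.05,0,0,0],[255,0,0,-0.1,0,0,0],[255,0,0,-0.15,0,0,0],[255,0,0,-0.15,0,0,0],[255,0,0,-0.15,0,0,0]]

```text
clock: 12.15
tcp_pos: [0.3968, -0.2612, 0.1851]
orientation: [-0.001, 0.056, 0.998, 0.0]
wrist_force: [-0.2, 0.4, -0.4]
finger_gap: 0.0001
grip_force: 0.0
```

```bash
python3 - <<'E'
from h import *
show();leaves('scene');p,d,c=grab('side');W=cloud(d,c)
m=(abs(W[...,0]-.397)<.008)&(abs(W[...,1]+.263)<.025);print('key z',np.median(W[m][:,2]),np.median(np.load('side0.npz')['W'][m][:,2]))
print(hand_in())
E
```

```text
t 12.15 tcp [ 0.3968 -0.2612  0.1851] in bal -0.1547 -0.2702 tool y ang 83.53 tilt [-0.001  0.001 -1.   ] F [-0.17  0.36 -0.44]
scene L tab n 103 y [0.0859 0.0876 0.0947] leaf y range [-0.0194 -0.0175  0.7149  0.7749]
scene R tab n 86 y [-0.0954 -0.0936 -0.0874] leaf y range [-0.5147 -0.5075  0.0177  0.0196]
key z 0.6629329410855035 -0.731004599628932
the job is handed in; nothing more can be done
None
```

I handed the job in at about 12 s: both leaves were pushed gently to their stops and measured shut, then the bar key was pressed fully down and released; my final check that the key had come back up gave no usable reading, and I did not re-measure the crucible.

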